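# Chock the drying-box hatch and take out the terracotta vase

### The arm

A 6-joint arm with a two-finger parallel gripper is mounted at the origin on the work surface. World frame = base frame: x ahead of the robot, y to its left, z up, the work surface at z = 0. Lengths are in m, angles in rad, forces in N, time in s.
With the tool pointing down it reaches from about 0.35 to 0.975 m from the base axis. Payload 4.9 kg.
Tool frame: the origin (TCP) lies on the front face of the gripper's body, between the roots of the fingers; the fingertips stand ctrl.tip_extent ahead of it and the grasp point (between the pads) lies 54 mm ahead of it (ctrl.tip_extent is the distance from the TCP to the fingertips, in m); z points along the fingers, y is the line along which they close (so a half turn about z gives the same grasp; the last joint's range is limited). The gripper opens to 85 mm and grips with 20 to 120 N. Pads are 22 mm wide; open, the fingers measure 114 mm over their backs; the gripper's body (76 mm by 85 mm) begins 54 mm behind the grasp point. The pads swing forward as they close: fully open they stand 13 mm farther back than shut.
Start: joints at [1.124, 0.053, 1.613, -0, 1.476, -0.119], TCP at [0.201, 0.592, 0.304] pointing down, gripper open.
Joint ranges: [-3.01, 3.01], [-1.01, 2.22], [0.06, 2.58], [-1.02, 4.17], [0.09, 2.62], [-3.14, 3.14]. Speed limits (rad/s): [2.57, 2.57, 3.14, 3.14, 3.14, 3.14].

### API

Orientations are given as a rotation vector (axis times angle).
In Python, from station import ctrl gives the robot as it stands.
- The arm moves only by the tool apply_moves, never from a script. Its argument "rows" is one flat list of numbers, 6 for each row, row after row: the shift along the tool's x, y, z normalised to -1 to 1, where 1 is 0.6 m, then the turn, a rotation vector about the tool's x, y, z normalised to -1 to 1, where 1 is 90 degrees. A call has 1 to 20 rows; each row is the pose to reach, as a shift and turn from the pose commanded when the call began, along the tool's axes at that moment; what a row does not reach only later rows make up. A row lasts 1/10 s, in which the tool goes at most 50 mm and 8.59 degrees, less where a joint would pass 70% of its speed; a pose out of reach is approached as far as the arm can. A call with a number of a shift or a turn outside -1 to 1 is refused whole. A call with a gripper value outside its range is refused whole. "grip" is the opening, from 0 (shut) to 1 (fully open), set as the call begins (left out, the last holds). The fingers move at their own pace and stop on an object; "grip_force" is the grip in N (left out, the last holds). Time passes only in rows, so rows that repeat a pose let the fingers close. It gives the time, the measured TCP pose, the force, the opening and the grip force at its end, in the units of the state.
- ctrl.get_obs(): the state, without advancing time (a new reading comes with each control period).
- ctrl.get_image(name): name is "side" or "top" or "wrist"; returns (picture, depth): 480x640x3 uint8, blue, green, red; 480x640 float32, m along the optical axis (not along the pixel's ray), 0 where there is no reading.
- ctrl.camera_model(name): a dict with "mtx" (3x3 intrinsics, pixels), "R" (3x3) and "t" (3): a world point X has camera coordinates R X + t; the wrist camera has in their place "tool_from_camera" (4x4, takes a point from camera to tool coordinates, whose origin is the TCP and whose axes are the flange's). Camera axes: x right, y down, z forward; pixel columns grow to the right and rows downward; lengths in m; the calibration is good to about 2 mm. A picture is of the moment at which its call begins: read the wrist's pose just before it. camera_model takes no time and is no camera call.
- ctrl.finish_job(): hands the job in; it is judged then, once.
The state is a dict: "t": time; "q": joint angles; "dq": joint speeds; "effort": joint torques, N m; "tool_pos": TCP position; "tool_rot": TCP orientation; "contact_force": force on the tool from outside, world axes, zero at the start; "wrist_torque": the same for the moment, N m; "opening": finger opening in m; "grip_force": force on a finger pad.
Only numpy, scipy, OpenCV 4.12 (cv2) and the standard library are available. Lean on these libraries where they do the work, as an engineer would, in place of code of your own. Each camera call takes 0.05 s, during which the arm holds its last target. There are 200 camera calls.

### The job

In the mould workshop the drying box has a hatch that springs shut. Push the hatch open by its yellow tab and prop it open with the long wooden wedge, lying on the front rail between the red stop and the tab; then take the small terracotta vase (not the white one) out through the hatch and set it down upright on the dark wooden board, not dropping it, and leave the hatch propped.

Things in the scene. Friction and masses are not known exactly. Their poses are not given: they have to be found in the camera images.
- drybox: Grey drying box, fixed, 298 x 240 x 80 mm high. Origin on the bench under it; mm in its frame: x (-140 to 158) away from the robot, y (-120 to 120) the way the hatch opens, z up. Well under the hatch: x -65 to 140, y -108 to -8, floor z 6, rim z 70; a terracotta and a white vase stand in it at y about -66, x about 0 and 80, in either order. Front rail: flat strip x -140 to -80, top z 80.
- stop (a point): Red stop on the front rail, 52 mm wide along the box's x, 12 mm along y, 12 mm high. This point: foot of the middle of its +y face, on the rail's top (box frame x -111, y -55, z 80 mm); axes as the box. The wedge lies on the rail from this face towards +y and is backed by it. To get behind it, carry the wedge over the stop, pushing the tab with its end, and lower it.
- hatch (a joint): Clear sliding hatch over the well, its top 1 mm below the rail's. Value in m: 0 shut, grows towards the box's +y, limit 0.115; a spring shuts it (3 N shut, 6 N open). Upright yellow tab across the rail: x -137 to -58, 8 mm thick, z 81 to 122 mm; its -y face is at y = -43 mm + value (12 mm from the stop when shut). It clears the well up to y = -113 mm + value. Propped by the wedge: 0.088.
- wedge: Long brown wooden wedge, loose, about 70 g, flat on the bench: 100 mm long along its y, 30 mm wide along its x, 18 mm high at the -y end sloping up to 42 mm at the +y end. Origin: centre of its flat underside; z up. Either end may face the tab. (The black rubber wedge, 55 mm long, is too short.)
- vase: Small terracotta vase, loose, about 90 g, standing in the well: 60 mm high, straight body 36 mm across from 10 to 46 mm above its base, neck 20 to 24 mm. Origin: centre of its underside, z up. A white vase of the same shape stands 80 mm away along the box's x. Gripped from above along the box's x, fingers opened to about 60 mm, there is room on both sides.
- board: Dark brown wooden board, fixed on the bench: 160 mm along its x, 130 mm along its y, 18 mm thick. Origin: centre of its underside; its top is at z = 18 mm.
Not all that is in view belongs to the job. There is more than one size of the wedge; the job needs the larger.

How it is judged:
By the outcome, as a careful person would: the job done as asked, in the order asked, and still so for the second after the job is handed in, with the robot touching nothing.
It also fails if it takes over 54 s, if anything falls off the work surface, if the arm or the gripper's body presses on something with over 40 N, if the wrist force passes 120 N, or if a joint passes its speed limit or range.

## Working session

There is one attempt and no reset: what is moved stays moved. The work goes in short steps, Python scripts to look and compute and a tool call to move; the robot and the scene stay as the last step left them, time stands still between calls to the robot, and variables do not carry over. Pictures are saved under pics/ and viewed, at most 10 in all, crops included, and the job is handed in when it is done.

Besides the shell and the picture viewer there is one more tool, called by a JSON object that holds its "method" and its "body", one argument or row to a line. apply_moves: Moves the arm, as the interface text tells. Its arguments: {"type":"object","properties":{"rows":{"type":"array","items":{"type":"number"}},"grip":{"type":"number"},"grip_force":{"type":"number"}},"required":["rows"]}

```bash
mkdir -p pics; ls; python3 - <<'E'
from station import ctrl
import cv2,numpy as np
print(ctrl.get_obs(), ctrl.tip_extent)
for n in("top","side"):
    im,d=ctrl.get_image(n); cv2.imwrite(f"pics/{n}0.png",im); np.savez(f"pics/{n}0.npz",im=im,d=d)
    print(n,ctrl.camera_model(n))
print(ctrl.camera_model("wrist"))
E
```

```text
pics
{'t': 0.0, 'q': array([ 1.12396695e+00,  5.33731857e-02,  1.61429461e+00,  1.90207973e-05,
        1.47600025e+00, -1.18991972e-01]), 'dq': array([ 0.0004074 ,  0.00195211,  0.00150222, -0.0001835 ,  0.00026731,
       -0.00035707]), 'effort': array([-1.53764693e-03, -3.93680012e+01, -3.70174456e+01, -2.48967217e-04,
        6.92815811e-03, -1.54498984e-06]), 'tool_pos': array([0.20103282, 0.59128609, 0.30265238]), 'tool_rot': array([-0.51256782, -3.09888929,  0.00312153]), 'contact_force': array([ 0.44704848, -0.35539869, -0.11734493]), 'wrist_torque': array([-0.01273359,  0.0004475 ,  0.01896109]), 'grip_force': 0.0, 'opening': 0.08497206720470286} 0.0726
top {'mtx': array([[591.97261507,   0.        , 311.68448697],
       [  0.        , 591.97261507, 238.17118164],
       [  0.        ,   0.        ,   1.        ]]), 'R': array([[-0.01583737, -0.99930722,  0.03367874],
       [-0.99615245,  0.01286581, -0.08668777],
       [ 0.08619441, -0.03492206, -0.99566609]]), 't': array([-0.130378  ,  0.53910887,  1.0558763 ])}
side {'mtx': array([[435.54500293,   0.        , 319.8501054 ],
       [  0.        , 435.54500293, 243.1445676 ],
       [  0.        ,   0.        ,   1.        ]]), 'R': array([[ 0.9836273 , -0.179379  , -0.01733545],
       [-0.12704573, -0.62198679, -0.77265245],
       [ 0.1278152 ,  0.76220444, -0.63459252]]), 't': array([-0.53751516,  0.05281794,  0.82223575])}
{'mtx': array([[371.74555888,   0.        , 321.34303303],
       [  0.        , 371.74555888, 239.43037485],
       [  0.        ,   0.        ,   1.        ]]), 'tool_from_camera': array([[-8.21263378e-04, -9.60250123e-01, -2.79139799e-01,
         7.07791589e-02],
       [ 9.99999629e-01, -7.16227868e-04, -4.78273524e-04,
         9.35910820e-04],
       [ 2.59334508e-04, -2.79140088e-01,  9.60250355e-01,
        -7.05155600e-02],
       [ 0.00000000e+00,  0.00000000e+00,  0.00000000e+00,
         1.00000000e+00]])}
```

View pics/top0.png

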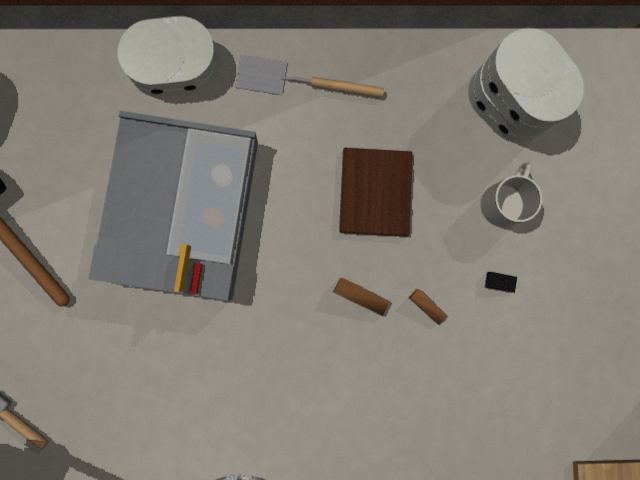

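View pics/side0.png

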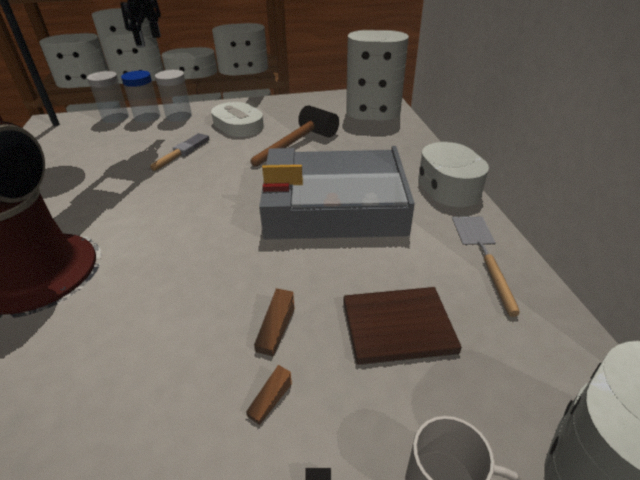

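The top view shows the box at (90–257, 112–300), the yellow tab at (182,268) and the red stop at (196,278). The long wedge is at (362,296), with the short wedge at (428,306). The board is at (376,192), the terracotta vase at (213,217) and the white vase at (221,175). The side view agrees.

```bash
cat > h.py <<'E'
import cv2,numpy as np
from station import ctrl
from scipy.spatial.transform import Rotation as Ro
def cam(n,obs=None):
    m=ctrl.camera_model(n)
    if n=="wrist":
        T=m["tool_from_camera"];R=Ro.from_rotvec(obs["tool_rot"]).as_matrix()
        return m["mtx"],R@T[:3,:3],R@T[:3,3]+obs["tool_pos"]
    return m["mtx"],m["R"].T,-m["R"].T@m["t"]
def cloud(c,d):
    K,R,o=c; v,u=np.mgrid[:480,:640]
    r=np.stack([(u-K[0,2])/K[0,0],(v-K[1,2])/K[1,1],np.ones_like(d)],-1)*d[...,None]
    return r@R.T+o
def ray(c,uv,z):
    K,R,o=c; uv=np.atleast_2d(uv).astype(float)
    r=np.c_[(uv-K[[0,1],[2,2]])/K[[0,1],[0,1]],np.ones(len(uv))]@R.T
    return o+r*((z-o[2])/r[:,2])[:,None]
def two(c1,p1,c2,p2):
    A=[];b=[]
    for (K,R,o),p in((c1,p1),(c2,p2)):
        r=R@np.array([(p[0]-K[0,2])/K[0,0],(p[1]-K[1,2])/K[1,1],1]);r/=np.linalg.norm(r)
        P=np.eye(3)-np.outer(r,r);A.append(P);b.append(P@o)
    return np.linalg.lstsq(np.vstack(A),np.hstack(b),rcond=None)[0]
def mask(im,lo,hi,box):
    h=cv2.cvtColor(im,cv2.COLOR_BGR2HSV);m=cv2.inRange(h,lo,hi);k=np.zeros_like(m)
    x0,y0,x1,y1=box;k[y0:y1,x0:x1]=m[y0:y1,x0:x1];return k>0
def rect(xy):
    (c,s,a)=cv2.minAreaRect((xy*1000).astype(np.float32));return np.round(c,1),np.round(s,1),round(a,1)
E
python3 - <<'E'
from h import *
spec={"top":{"yel":((18,120,80),(32,255,255),(165,235,200,300)),"red":((0,150,60),(6,255,255),(185,255,210,300)),
 "wedge":((3,80,30),(18,255,255),(325,270,395,322)),"board":((0,60,20),(18,255,255),(335,140,420,242)),
 "terra":((0,15,60),(20,255,255),(196,200,232,235)),"box":((90,10,40),(125,120,150),(80,100,265,305))},
"side":{"yel":((18,120,80),(32,255,255),(255,155,310,190)),"red":((0,150,60),(6,255,255),(255,178,300,196)),
 "wedge":((3,80,30),(18,255,255),(245,280,302,362)),"board":((0,60,20),(18,255,255),(335,280,470,368)),
 "terra":((0,15,60),(20,255,255),(310,190,350,210))}}
for n in spec:
    f=np.load(f"pics/{n}0.npz");im,d=f["im"],f["d"];c=cam(n);P=cloud(c,d)
    for k,(lo,hi,b) in spec[n].items():
        m=mask(im,lo,hi,b)&(d>0);p=P[m]
        if len(p)<5: print(n,k,len(p));continue
        v,u=np.nonzero(m)
        print(n,k,len(p),"px",u.mean().round(1),v.mean().round(1),"mean",p.mean(0).round(4),"z%",np.percentile(p[:,2],[2,50,98]).round(4))
        zt=np.percentile(p[:,2],98); q=p[p[:,2]>zt-.03] if k=="wedge" else p[abs(p[:,2]-zt)<.008]
        print("   rect mm",*rect(q[:,:2]))
        if k=="wedge":
            A=np.c_[p[:,:2]-p[:,:2].mean(0),np.ones(len(p))];
            if n=="top": print("   slope",np.linalg.lstsq(A,p[:,2],rcond=None)[0])
E
```

```text
top yel 324 px 180.7 266.7 mean [0.4849 0.0824 0.1169] z% [0.0831 0.1205 0.1245]
   rect mm [483.3  83.1] [ 9.3 78.4] 80.5
top red 214 px 195.4 277.5 mean [0.4672 0.0623 0.091 ] z% [0.0825 0.0912 0.0954]
   rect mm [466.3  62.7] [11.9 51. ] 80.7
top wedge 900 px 361.0 295.9 mean [ 0.4307 -0.2257  0.03  ] z% [0.0168 0.0304 0.0426]
   rect mm [ 429.4 -227.4] [100.7  29.9] 63.4
   slope [0.07430544 0.20974882 0.02997373]
top board 5878 px 375.8 191.6 mean [ 0.6234 -0.2591  0.0178] z% [0.0134 0.0178 0.022 ]
   rect mm [ 624.2 -259.3] [129.8 160. ] 86.3
top terra 328 px 213.1 216.6 mean [0.5723 0.0341 0.0784] z% [0.0748 0.0783 0.0822]
   rect mm [572.6  34.1] [35.1 33.7] 87.3
top box 7356 px 193.8 204.8 mean [0.5944 0.0678 0.0755] z% [0.0513 0.0778 0.0822]
   rect mm [595.3 102.8] [239.3 295.8] 80.5
side yel 650 px 282.3 173.2 mean [0.486  0.0808 0.1059] z% [0.0824 0.107  0.1231]
   rect mm [485.7  81.4] [12.2 78.3] 78.7
side red 106 px 276.5 185.3 mean [0.4711 0.0616 0.0912] z% [0.0854 0.0918 0.0932]
   rect mm [470.6  66.6] [26.6 48.7] 78.8
side wedge 1453 px 275.0 321.3 mean [ 0.4333 -0.232   0.0257] z% [0.0039 0.0264 0.0416]
   rect mm [ 432.1 -228.6] [101.9  30.2] 63.9
side board 6925 px 399.2 325.4 mean [ 0.6242 -0.27    0.0172] z% [0.0063 0.0178 0.0197]
   rect mm [ 626.3 -260.7] [131.5 160.2] 85.8
side terra 181 px 331.7 200.1 mean [0.5725 0.0057 0.0784] z% [0.0738 0.0787 0.0805]
   rect mm [573.3  11. ] [40.2 31.4] 81.7
```

```bash
cat >> h.py <<'E'
def target(xyz,ya,R0,p0):
    a=np.radians(ya);y=np.array([np.cos(a),np.sin(a),0]);z=np.array([0,0,-1.]);R=np.c_[np.cross(y,z),y,z]
    s=R0.T@(np.array(xyz)-p0)/.6;w=Ro.from_matrix(R0.T@R).as_rotvec()/(np.pi/2)
    print(xyz,ya,"row",np.r_[s,w].round(4).tolist())
    return R
def plan(*ts,chain=False):
    o=ctrl.get_obs();R0=Ro.from_rotvec(o["tool_rot"]).as_matrix();p0=o["tool_pos"]
    print("t",round(o["t"],2),"ya",np.degrees(np.arctan2(R0[1,1],R0[0,1])).round(1),p0.round(4))
    for xyz,ya in ts:
        R=target(xyz,ya,R0,p0)
        if chain:R0,p0=R,np.array(xyz)
E
python3 - <<'E'
from h import *
plan(((.5,.05,.3),10),((.4295,-.2275,.24),-26.6),chain=True)
E
```

```text
t 0.1 ya 71.2 [0.2011 0.5913 0.3028]
(0.5, 0.05, 0.3) 10 row [-0.7622, -0.6937, 0.0057, -0.0012, 0.0005, 0.6802]
(0.4295, -0.2275, 0.24) -26.6 row [-0.4351, -0.196, 0.1, 0.0, 0.0, 0.4067]
```

{"method": "apply_moves", "body": {
  "rows": [-0.762,-0.694,0.006,0,0,0.68,-0.762,-0.694,0.006,0,0,0.68,-0.762,-0.694,0.006,0,0,0.68,-0.762,-0.694,0.006,0,0,0.68,-0.762,-0.694,0.006,0,0,0.68,-0.762,-0.694,0.006,0,0,0.68,-0.762,-0.694,0.006,0,0,0.68,-0.762,-0.694,0.006,0,0,0.68,-0.762,-0.694,0.006,0,0,0.68,-0.762,-0.694,0.006,0,0,0.68,-0.762,-0.694,0.006,0,0,0.68,-0.762,-0.694,0.006,0,0,0.68,-0.762,-0.694,0.006,0,0,0.68,-0.762,-0.694,0.006,0,0,0.68,-0.762,-0.694,0.006,0,0,0.68],
  "grip": 0.7
}}

```text
t: 1.6
tool_pos: [0.4997, 0.0503, 0.2997]
tool_rot: [-2.019, -2.405, 0.001]
contact_force: [-1.2, -0.0, 0.1]
opening: 0.0598
grip_force: 0.0
```

{"method": "apply_moves", "body": {
  "rows": [-0.435,-0.196,0.1,0,0,0.407,-0.435,-0.196,0.1,0,0,0.407,-0.435,-0.196,0.1,0,0,0.407,-0.435,-0.196,0.1,0,0,0.407,-0.435,-0.196,0.1,0,0,0.407,-0.435,-0.196,0.1,0,0,0.407,-0.435,-0.196,0.1,0,0,0.407,-0.435,-0.196,0.1,0,0,0.407,-0.435,-0.196,0.1,0,0,0.407,-0.435,-0.196,0.1,0,0,0.407,-0.435,-0.196,0.1,0,0,0.407]
}}

```text
t: 2.7
tool_pos: [0.4301, -0.226, 0.2407]
tool_rot: [2.671, 1.653, 0.001]
contact_force: [0.5, 0.0, 0.4]
opening: 0.0596
grip_force: 0.0
```

```bash
python3 - <<'E'
from h import *
o=ctrl.get_obs();c=cam("wrist",o);im,d=ctrl.get_image("wrist");cv2.imwrite("pics/w1.png",im)
P=cloud(c,d);m=mask(im,(3,80,30),(18,255,255),(0,0,640,480))&(d>0)
n,l,st,ce=cv2.connectedComponentsWithStats(m.astype(np.uint8))
for i in range(1,n):
    if st[i,4]>1500:
        p=P[l==i];print(st[i],p.mean(0).round(4),np.percentile(p[:,2],[2,50,98]).round(4),*rect(p[:,:2]))
plan(((.4295,-.2275,.078),-26.6))
E
```

```text
[  441    25   199   233 30313] [ 0.6149 -0.2505  0.0182] [0.0159 0.0184 0.0198] [ 622.1 -257.3] [129.1 151.6] 86.1
[ 303  158   42  123 4731] [ 0.4348 -0.2203  0.0312] [0.0173 0.032  0.0424] [ 430.1 -229. ] [107.9  34.3] 62.4
[ 340  305   52   79 2284] [ 0.4158 -0.3415  0.0202] [0.003  0.021  0.0311] [ 412.2 -355.5] [83.1 32.8] 46.8
t 2.75 ya -26.5 [ 0.4301 -0.2263  0.2406]
(0.4295, -0.2275, 0.078) -26.6 row [-0.0023, -0.0001, 0.271, 0.0004, 0.0, 0.0011]
```

View pics/w1.png

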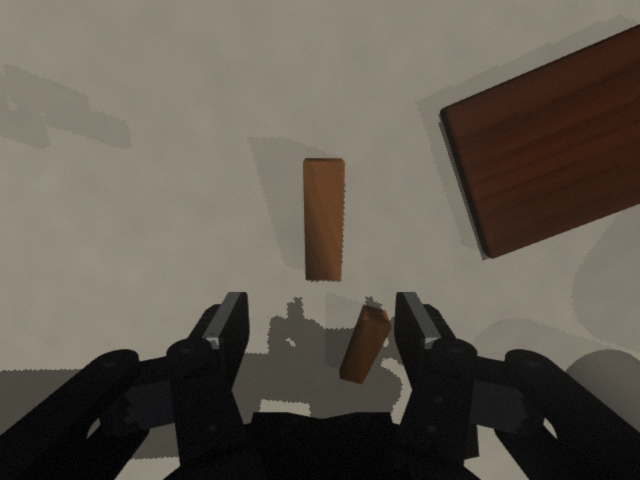

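The wedge is at (324,219), centred between the fingers and aligned with them. I'll descend.

{"method": "apply_moves", "body": {
  "rows": [-0.002,0,0.06,0,0,0,-0.002,0,0.12,0,0,0,-0.002,0,0.18,0,0,0,-0.002,0,0.22,0,0,0,-0.002,0,0.25,0,0,0,-0.002,0,0.265,0,0,0,-0.002,0,0.271,0,0,0,-0.002,0,0.271,0,0,0,-0.002,0,0.271,0,0,0]
}}

```text
t: 3.65
tool_pos: [0.4298, -0.2287, 0.0789]
tool_rot: [2.671, 1.65, 0.001]
contact_force: [-0.3, 0.2, -0.1]
opening: 0.0597
grip_force: 0.0
```

{"method": "apply_moves", "body": {
  "rows": [0,0,0,0,0,0,0,0,0,0,0,0,0,0,0,0,0,0,0,0,0,0,0,0,0,0,0,0,0,0,0,0,0,0,0,0,0,0,0,0,0,0,0,0,0,0,0,0],
  "grip": 0.2,
  "grip_force": 60
}}

```text
t: 4.45
tool_pos: [0.4298, -0.2288, 0.0788]
tool_rot: [2.672, 1.65, 0.001]
contact_force: [0.4, 0.1, 5.0]
opening: 0.0288
grip_force: 59.9
```

```bash
cat >> h.py <<'E'
O=np.array([.586,.1048]);YA=-9.5
def box(x,y,z):
    a=np.radians(YA);c,s=np.cos(a),np.sin(a)
    return (round(O[0]+c*x/1e3-s*y/1e3,4),round(O[1]+s*x/1e3+c*y/1e3,4),z)
E
python3 - <<'E'
from h import *
plan(((.43,-.226,.25),-26.6),(box(-111,-125,.25),-9.5),(box(-111,-125,.180),-9.5),chain=True)
E
```

```text
t 4.45 ya -26.6 [ 0.4298 -0.2288  0.0788]
(0.43, -0.226, 0.25) -26.6 row [0.0043, -0.0012, -0.2854, 0.0011, 0.0002, -0.0002]
(np.float64(0.4559), np.float64(-0.0002), 0.25) -9.5 row [0.3558, -0.1299, 0.0, 0.0, 0.0, -0.19]
(np.float64(0.4559), np.float64(-0.0002), 0.18) -9.5 row [0.0, 0.0, 0.1167, 0.0, 0.0, 0.0]
```

{"method": "apply_moves", "body": {
  "rows": [0.004,0,-0.05,0,0,0,0.004,0,-0.12,0,0,0,0.004,0,-0.2,0,0,0,0.004,0,-0.26,0,0,0,0.004,0,-0.285,0,0,0,0.004,0,-0.285,0,0,0]
}}

```text
t: 5.05
tool_pos: [0.4309, -0.2267, 0.2506]
tool_rot: [2.67, 1.649, 0.002]
contact_force: [0.9, 0.7, -1.3]
opening: 0.0292
grip_force: 59.6
```

{"method": "apply_moves", "body": {
  "rows": [0.06,-0.022,0,0,0,-0.03,0.13,-0.047,0,0,0,-0.07,0.2,-0.073,0,0,0,-0.11,0.27,-0.1,0,0,0,-0.15,0.33,-0.12,0,0,0,-0.18,0.356,-0.13,0,0,0,-0.19,0.356,-0.13,0.05,0,0,-0.19,0.356,-0.13,0.09,0,0,-0.19,0.356,-0.13,0.115,0,0,-0.19,0.356,-0.13,0.115,0,0,-0.19,0.356,-0.13,0.115,0,0,-0.19]
}}

```text
t: 6.15
tool_pos: [0.4549, -0.0001, 0.1775]
tool_rot: [-2.396, -2.027, 0.004]
contact_force: [0.4, 0.4, -0.3]
opening: 0.0289
grip_force: 59.5
```

```bash
python3 - <<'E'
from h import *
im,d=ctrl.get_image("side");cv2.imwrite("pics/s2.png",cv2.resize(im[100:280,180:420],(800,600)))
P=cloud(cam("side"),d);m=mask(im,(3,80,30),(18,255,255),(230,130,420,278))&(d>0)
n,l,st,ce=cv2.connectedComponentsWithStats(m.astype(np.uint8))
for i in range(1,n):
    if st[i,4]>100:
        p=P[l==i];print(st[i],p.mean(0).round(4),np.percentile(p[:,2],[1,2,50,98]).round(4),*rect(p[:,:2]))
im,d=ctrl.get_image("top")
m=mask(im,(3,80,30),(18,255,255),(195,230,330,350))&(d>0);p=cloud(cam("top"),d)[m];print(len(p),p.mean(0),p.max(0),*rect(p[:,:2]))
plan((box(-111,-125,.176),-9.5),(box(-111,-1,.176),-9.5))
E
```

```text
[287 130  26  13 157] [0.5579 0.3999 0.035 ] [0.0219 0.0227 0.0334 0.0405] [519.4 226.3] [456.3  62. ] 76.0
[261 164  18  50 759] [ 0.4538 -0.0077  0.1259] [0.1023 0.103  0.1252 0.1743] [459.3 131.7] [367.3  34.6] 87.3
3886 [ 0.44584178 -0.02526454  0.42165531] [0.50790648 0.0134549  0.4492153 ] [442.5 -16.8] [ 76.5 128.2] 80.6
t 6.25 ya -9.5 [ 4.562e-01 -3.000e-04  1.798e-01]
(np.float64(0.4559), np.float64(-0.0002), 0.176) -9.5 row [0.0001, -0.0005, 0.0063, 0.0, -0.0, -0.0002]
(np.float64(0.4764), np.float64(0.1221), 0.176) -9.5 row [0.2068, -0.0006, 0.0063, 0.0, -0.0, -0.0002]
```

View pics/s2.png

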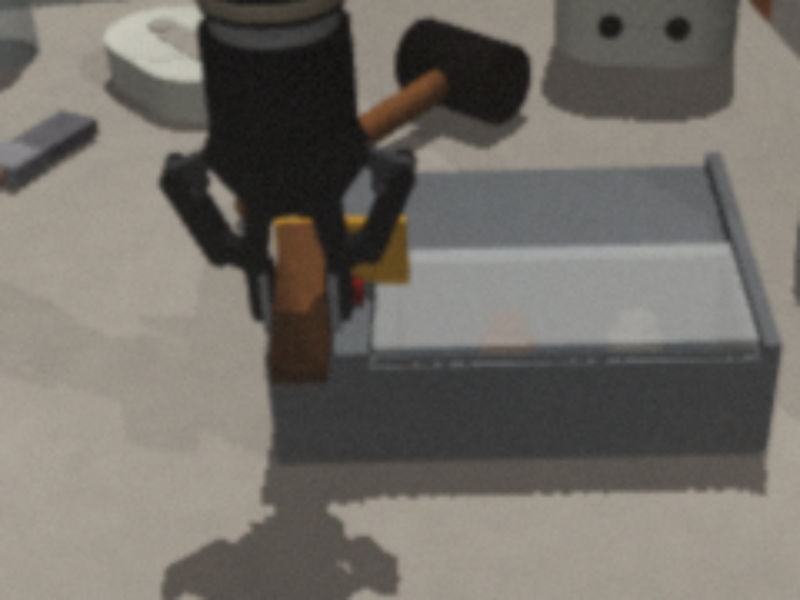

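The close-up shows the wedge level, with its near end at (300,350) and its underside at z≈0.102 while the TCP is at 0.180. It lines up with the tab and will clear the stop. Next I'll push the tab.

{"method": "apply_moves", "body": {
  "rows": [0.02,0,0.007,0,0,0,0.04,0,0.007,0,0,0,0.055,0,0.007,0,0,0,0.07,0,0.007,0,0,0,0.085,0,0.007,0,0,0,0.1,0,0.007,0,0,0,0.115,0,0.007,0,0,0,0.13,0,0.007,0,0,0,0.145,0,0.007,0,0,0,0.16,0,0.007,0,0,0,0.175,0,0.007,0,0,0,0.19,0,0.007,0,0,0,0.2,0,0.007,0,0,0,0.208,0,0.007,0,0,0,0.208,0,0.007,0,0,0,0.208,0,0.007,0,0,0]
}}

```text
t: 7.85
tool_pos: [0.4768, 0.123, 0.1758]
tool_rot: [2.397, 2.03, -0.001]
contact_force: [-1.4, -4.1, 2.1]
opening: 0.0291
grip_force: 59.8
```

```bash
python3 - <<'E'
from h import *
o=ctrl.get_obs();print(o["contact_force"],o["wrist_torque"])
c=cam("wrist",o);im,d=ctrl.get_image("side");cv2.imwrite("pics/s3.png",cv2.resize(im[100:280,180:420],(800,600)))
P=cloud(cam("side"),d)
a=np.radians(YA);E=np.array([[np.cos(a),np.sin(a)],[-np.sin(a),np.cos(a)]])
for k,lo,hi,b in(("wedge",(3,80,30),(17,255,255),(255,140,310,230)),("yel",(18,120,80),(32,255,255),(230,120,350,200)),("red",(0,150,60),(6,255,255),(255,170,310,196))):
    m=mask(im,lo,hi,b)&(d>0);p=P[m]
    if len(p): q=(p[:,:2]-O)@E.T*1e3;print(k,len(p),"boxx,y med",np.median(q,0).round(1),"1/99%",np.percentile(q,[3,97],axis=0).round(1).tolist(),np.percentile(p[:,2],[2,98]).round(4))
plan((box(-111,-1,.1575),-9.5))
E
```

```text
[-1.42428818 -4.06567569  2.14166526] [-7.83650857e-01  1.43801012e-01 -3.09902711e-04]
wedge 701 boxx,y med [-111.2  -11.8] 1/99% [[-177.6, -65.2], [-84.3, 183.6]] [0.0139 0.1474]
yel 194 boxx,y med [-68.4  51.7] 1/99% [[-83.4, 48.4], [-57.2, 58.9]] [0.0706 0.1225]
red 88 boxx,y med [-104.3  -64.6] 1/99% [[-130.7, -68.4], [-85.3, -57.2]] [0.0838 0.0935]
t 7.9 ya -9.5 [0.4768 0.1229 0.1758]
(np.float64(0.4764), np.float64(0.1221), 0.1575) -9.5 row [-0.0014, -0.0005, 0.0305, 0.0001, 0.0004, 0.0]
```

View pics/s3.png

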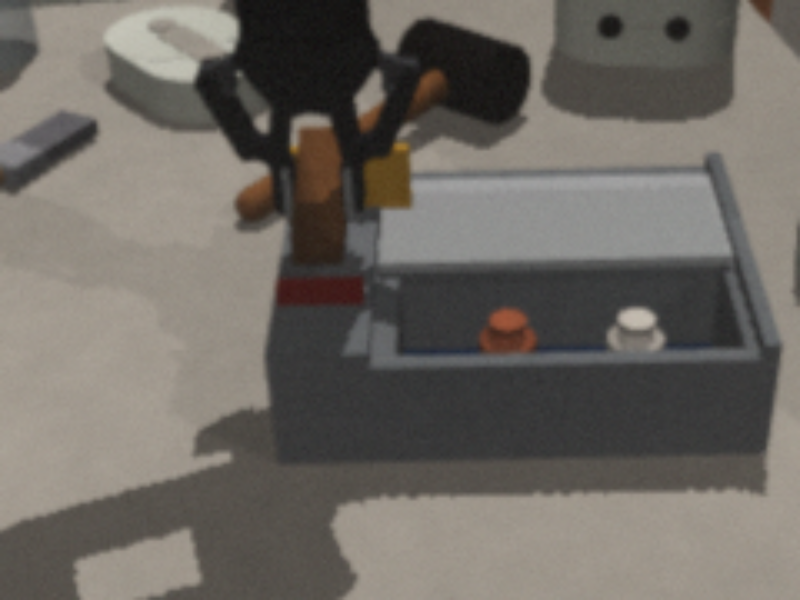

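The hatch is open about 92 mm. The wedge's near end at (320,260) is just past the stop at (320,290), and both vases show. I'll push 1.5 mm more and lower.

{"method": "apply_moves", "body": {
  "rows": [0.002,0,0,0,0,0,0.002,0,0.008,0,0,0,0.002,0,0.016,0,0,0,0.002,0,0.022,0,0,0,0.002,0,0.026,0,0,0,0.002,0,0.029,0,0,0,0.002,0,0.029,0,0,0,0.002,0,0.029,0,0,0]
}}

```text
t: 8.7
tool_pos: [0.4772, 0.124, 0.1588]
tool_rot: [2.397, 2.029, -0.0]
contact_force: [-2.3, -5.1, 4.6]
opening: 0.0292
grip_force: 60.2
```

```bash
python3 - <<'E'
from h import *
o=ctrl.get_obs();print(o["contact_force"],o["wrist_torque"])
im,d=ctrl.get_image("side");cv2.imwrite("pics/s4.png",cv2.resize(im[100:280,180:420],(800,600)))
P=cloud(cam("side"),d)
a=np.radians(YA);E=np.array([[np.cos(a),np.sin(a)],[-np.sin(a),np.cos(a)]])
for k,lo,hi,b in(("wedge",(3,80,30),(17,255,255),(267,150,283,181)),("yel",(18,120,80),(32,255,255),(288,120,350,200))):
    m=mask(im,lo,hi,b)&(d>0);p=P[m]
    q=(p[:,:2]-O)@E.T*1e3;print(k,len(p),np.median(q,0).round(1),np.percentile(q,[3,97],axis=0).round(1).tolist(),np.percentile(p[:,2],[2,98]).round(4))
plan((box(-111,-1,.1575),-9.5))
E
```

```text
[-2.27612939 -5.11981876  4.5818779 ] [-0.87430577  0.33454875  0.07569594]
wedge 430 [-110.2  -10.1] [[-124.2, -47.3], [-95.9, 35.8]] [0.0953 0.1202]
yel 124 [-65.9  52.7] [[-83.9, 49.8], [-56.4, 121.6]] [0.0239 0.1222]
t 8.75 ya -9.5 [0.4772 0.1239 0.1588]
(np.float64(0.4764), np.float64(0.1221), 0.1575) -9.5 row [-0.0032, -0.0007, 0.0022, 0.0002, 0.0004, -0.0001]
```

View pics/s4.png

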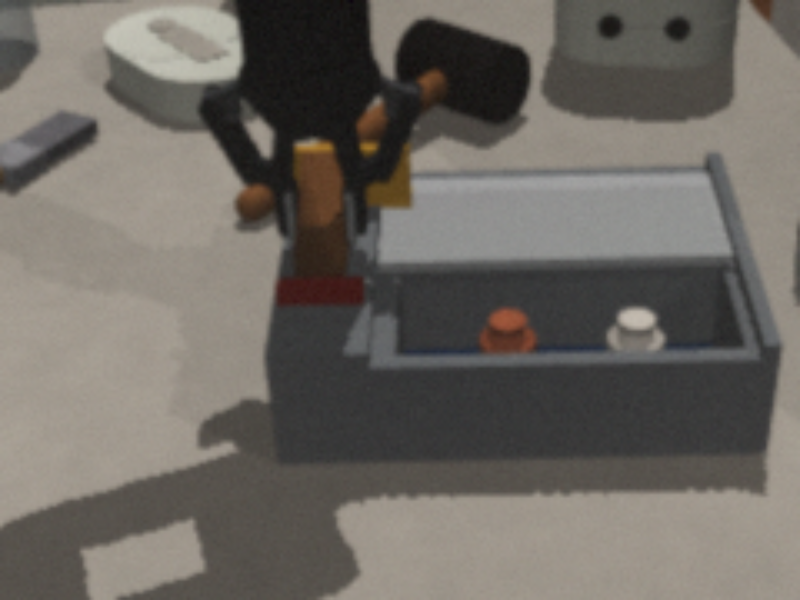

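The wedge is down behind the stop. I'll ease it back against the stop, release, and rise.

{"method": "apply_moves", "body": {
  "rows": [-0.002,0,0,0,0,0,-0.004,0,0,0,0,0,-0.006,0,0,0,0,0,-0.007,0,0,0,0,0,-0.007,0,0,0,0,0]
}}

```text
t: 9.25
tool_pos: [0.4765, 0.1202, 0.1588]
tool_rot: [-2.398, -2.03, -0.002]
contact_force: [-1.9, -2.0, 6.2]
opening: 0.029
grip_force: 60.3
```

{"method": "apply_moves", "body": {
  "rows": [0,0,0,0,0,0,0,0,0,0,0,0,0,0,0,0,0,0,0,0,0,0,0,0,0,0,0,0,0,0,0,0,0,0,0,0],
  "grip": 0.6
}}

```text
t: 9.85
tool_pos: [0.4762, 0.12, 0.158]
tool_rot: [-2.398, -2.029, -0.0]
contact_force: [-0.1, 0.1, -0.5]
opening: 0.0516
grip_force: 0.0
```

{"method": "apply_moves", "body": {
  "rows": [0,0,-0.02,0,0,0,0,0,-0.06,0,0,0,0,0,-0.12,0,0,0,0,0,-0.18,0,0,0,0,0,-0.2,0,0,0,0,0,-0.2,0,0,0]
}}

```text
t: 10.45
tool_pos: [0.4774, 0.12, 0.2814]
tool_rot: [2.395, 2.027, 0.008]
contact_force: [0.1, -0.6, -0.4]
opening: 0.0513
grip_force: 0.0
```

```bash
python3 - <<'E'
from h import *
im,d=ctrl.get_image("side");np.save("pics/s5.npy",im)
P=cloud(cam("side"),d);cs,ct=cam("side"),cam("top")
a=np.radians(YA);E=np.array([[np.cos(a),np.sin(a)],[-np.sin(a),np.cos(a)]])
for k,lo,hi,b in(("wedge",(3,80,30),(17,255,255),(267,140,285,185)),("yel",(18,120,80),(32,255,255),(288,120,350,200)),("terra",(0,120,60),(15,255,255),(315,185,345,208))):
    m=mask(im,lo,hi,b)&(d>0);p=P[m];v,u=np.nonzero(m)
    q=(p[:,:2]-O)@E.T*1e3;print(k,len(p),u.mean().round(1),np.median(q,0).round(1),np.percentile(q,[3,97],axis=0).round(1).tolist(),np.percentile(p[:,2],[2,98]).round(4))
    if k=="terra": print(" top rect",p[p[:,2]>.062].mean(0).round(4),len(p[p[:,2]>.062]))
im,d=ctrl.get_image("top");P=cloud(ct,d);m=mask(im,(0,120,50),(15,255,255),(196,195,235,240))&(d>0);p=P[m]
if len(p):print("top terra",len(p),p.mean(0).round(4),np.percentile(p[:,2],[2,50,98]).round(4),*rect(p[p[:,2]>.05][:,:2]))
print(box(0,-66,0))
plan((box(0,-66,.26),-9.5))
E
```

```text
wedge 629 276.4 [-109.9   -1.3] [[-130.7, -54.3], [-95.3, 247.7]] [0.0307 0.1213]
yel 265 294.9 [-72.2  45.9] [[-87.0, 42.7], [-57.1, 290.3]] [0.0009 0.1223]
terra 158 332.0 [  4.4 -71.7] [[-9.8, -79.2], [19.4, -9.2]] [0.0254 0.0672]
 top rect [0.5786 0.0375 0.0658] 69
top terra 336 [0.5749 0.0372 0.0566] [0.0281 0.0561 0.0682] [577.   39.9] [32.8 33.5] 62.7
(np.float64(0.5751), np.float64(0.0397), 0)
t 10.55 ya -9.5 [0.4758 0.1199 0.2772]
(np.float64(0.5751), np.float64(0.0397), 0.26) -9.5 row [-0.1044, 0.1854, 0.0284, -0.0008, 0.0002, -0.0001]
```

The hatch is propped, with the tab's -y face near y=+45. The vase is at about (0.577, 0.0395) with its top at z≈0.066, as expected. I'll hover over it and check from close by.

{"method": "apply_moves", "body": {
  "rows": [-0.035,0.062,0,0,0,0,-0.07,0.125,0,0,0,0,-0.104,0.188,0.03,0,0,0,-0.104,0.188,0.08,0,0,0,-0.104,0.188,0.1,0,0,0,-0.104,0.188,0.1,0,0,0,-0.104,0.188,0.1,0,0,0],
  "grip": 0.71
}}

```text
t: 11.25
tool_pos: [0.5764, 0.0403, 0.2176]
tool_rot: [-2.396, -2.03, 0.002]
contact_force: [-0.2, -0.1, 0.7]
opening: 0.0606
grip_force: 0.0
```

```bash
python3 - <<'E'
from h import *
print(ctrl.tip_extent)
o=ctrl.get_obs();c=cam("wrist",o);im,d=ctrl.get_image("wrist");cv2.imwrite("pics/w6.png",im)
P=cloud(c,d);m=mask(im,(0,120,40),(15,255,255),(150,0,480,400))&(d>0)
n,l,st,ce=cv2.connectedComponentsWithStats(m.astype(np.uint8))
for i in range(1,n):
    if st[i,4]>500:
        p=P[l==i];zt=np.percentile(p[:,2],98);q=p[p[:,2]>zt-.006];b=p[(p[:,2]>.045)&(p[:,2]<.06)]
        print(st[i],zt,"neck",*rect(q[:,:2]),"shoulder",*rect(b[:,:2]))
plan(((.577,.0395,.092),-9.5))
E
```

```text
0.0726
[150 206  28  59 745] 0.09365235464426032 neck [489.   61.7] [13.  12.2] 77.7 shoulder [0. 0.] [0. 0.] 0.0
[ 300  208   52   59 2418] 0.06761338333321935 neck [579.6  41.5] [23.3 22.6] 79.9 shoulder [579.6  42.1] [34.7 34.5] 26.6
t 11.3 ya -9.5 [0.577  0.0403 0.2189]
(0.577, 0.0395, 0.092) -9.5 row [-0.0013, -0.0, 0.2114, 0.0006, -0.0001, 0.0004]
```

View pics/w6.png

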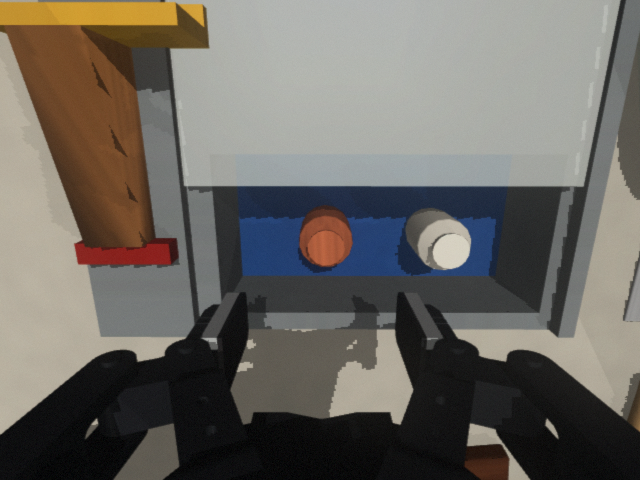

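The wedge sits snug between the stop at (127,250) and the tab. The terracotta vase is at (325,240) and the white one at (440,245). I'll descend on the terracotta one, corrected by +1.5 mm in y.

{"method": "apply_moves", "body": {
  "rows": [0,0.0025,0.05,0,0,0,0,0.0025,0.09,0,0,0,0,0.0025,0.13,0,0,0,0,0.0025,0.16,0,0,0,0,0.0025,0.185,0,0,0,0,0.0025,0.2,0,0,0,0,0.0025,0.208,0,0,0,0,0.0025,0.211,0,0,0,0,0.0025,0.211,0,0,0]
}}

```text
t: 12.2
tool_pos: [0.5791, 0.0395, 0.0921]
tool_rot: [2.397, 2.029, 0.001]
contact_force: [0.4, 0.0, -0.0]
opening: 0.0607
grip_force: 0.0
```

{"method": "apply_moves", "body": {
  "rows": [0,0,0,0,0,0,0,0,0,0,0,0,0,0,0,0,0,0,0,0,0,0,0,0,0,0,0,0,0,0,0,0,0,0,0,0,0,0,0,0,0,0,0,0,0,0,0,0],
  "grip": 0.25,
  "grip_force": 30
}}

```text
t: 13.0
tool_pos: [0.5793, 0.0394, 0.0925]
tool_rot: [2.397, 2.029, 0.002]
contact_force: [-0.9, 0.4, 5.2]
opening: 0.035
grip_force: 30.5
```

{"method": "apply_moves", "body": {
  "rows": [0,0,-0.01,0,0,0,0,0,-0.04,0,0,0,0,0,-0.08,0,0,0,0,0,-0.13,0,0,0,0,0,-0.19,0,0,0,0,0,-0.22,0,0,0,0,0,-0.24,0,0,0,0,0,-0.24,0,0,0]
}}

```text
t: 13.8
tool_pos: [0.5792, 0.0394, 0.237]
tool_rot: [2.397, 2.028, 0.003]
contact_force: [0.0, 0.6, -1.4]
opening: 0.035
grip_force: 30.2
```

```bash
python3 - <<'E'
from h import *
plan(((.624,-.259,.236),-40),((.624,-.259,.106),-40),chain=True)
E
```

```text
t 13.8 ya -9.5 [0.5792 0.0394 0.237 ]
(0.624, -0.259, 0.236) -40 row [-0.4782, 0.1559, 0.0019, 0.0016, -0.0006, 0.3388]
(0.624, -0.259, 0.106) -40 row [0.0, 0.0, 0.2167, 0.0, 0.0, 0.0]
```

{"method": "apply_moves", "body": {
  "rows": [-0.04,0.013,0,0,0,0.03,-0.1,0.033,0,0,0,0.07,-0.17,0.055,0,0,0,0.12,-0.24,0.078,0,0,0,0.17,-0.31,0.1,0,0,0,0.22,-0.37,0.12,0,0,0,0.27,-0.42,0.137,0.03,0,0,0.31,-0.46,0.15,0.07,0,0,0.34,-0.478,0.156,0.12,0,0,0.34,-0.478,0.156,0.15,0,0,0.34,-0.478,0.156,0.17,0,0,0.34,-0.478,0.156,0.17,0,0,0.34,-0.478,0.156,0.17,0,0,0.34]
}}

```text
t: 15.1
tool_pos: [0.6239, -0.258, 0.134]
tool_rot: [2.847, 1.326, 0.001]
contact_force: [0.1, 0.0, 0.5]
opening: 0.0351
grip_force: 30.2
```

```bash
python3 - <<'E'
from h import *
im,d=ctrl.get_image("side");cv2.imwrite("pics/s7.png",cv2.resize(im[210:390,300:540],(800,600)))
P=cloud(cam("side"),d)
m=mask(im,(0,140,80),(12,255,255),(330,210,470,368))&(d>0);p=P[m];p=p[p[:,2]>.021]
print(len(p),p.mean(0).round(4),np.percentile(p[:,2],[1,3,50,98]).round(4))
plan(((.624,-.259,.1055),-40))
E
```

```text
559 [ 0.6208 -0.2688  0.0881] [0.0507 0.0538 0.094  0.1089]
t 15.15 ya -40.0 [ 0.6244 -0.2584  0.135 ]
(0.624, -0.259, 0.1055) -40 row [-0.0013, 0.0001, 0.0492, 0.0014, -0.0003, -0.0005]
```

View pics/s7.png

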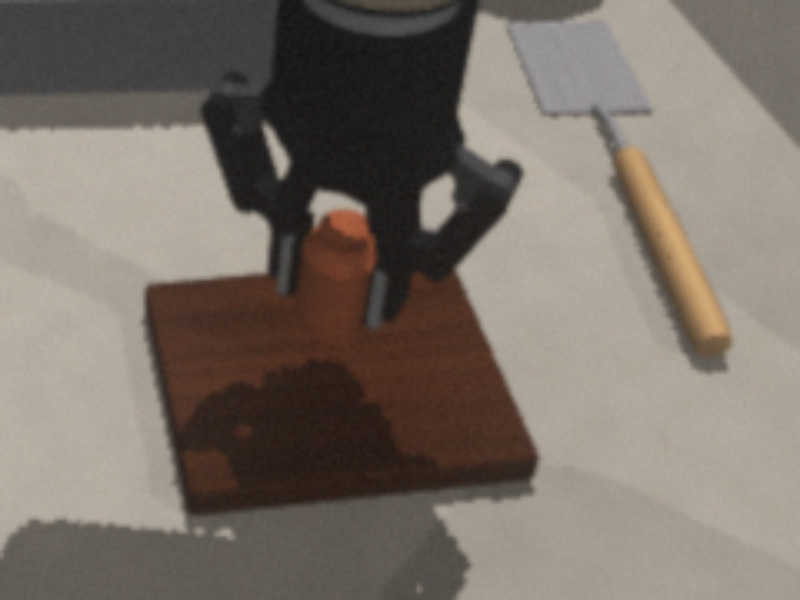

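The vase hangs upright over the board at (335,270), with its base at about z=0.049, 31 mm above the board. I'll lower it gently.

{"method": "apply_moves", "body": {
  "rows": [0,0,0.015,0,0,0,0,0,0.028,0,0,0,0,0,0.038,0,0,0,0,0,0.044,0,0,0,0,0,0.048,0,0,0,0,0,0.05,0,0,0,0,0,0.051,0,0,0,0,0,0.051,0,0,0]
}}

```text
t: 15.95
tool_pos: [0.6236, -0.2589, 0.1045]
tool_rot: [-2.848, -1.325, 0.001]
contact_force: [-4.0, 2.6, 5.5]
opening: 0.0353
grip_force: 30.9
```

{"method": "apply_moves", "body": {
  "rows": [0,0,0,0,0,0,0,0,0,0,0,0,0,0,0,0,0,0,0,0,0,0,0,0,0,0,0,0,0,0,0,0,0,0,0,0,0,0,0,0,0,0],
  "grip": 0.75
}}

```text
t: 16.65
tool_pos: [0.6235, -0.2589, 0.1028]
tool_rot: [-2.849, -1.325, 0.0]
contact_force: [-0.5, 0.2, -0.1]
opening: 0.0639
grip_force: 0.0
```

{"method": "apply_moves", "body": {
  "rows": [0,0,-0.02,0,0,0,0,0,-0.06,0,0,0,0,0,-0.12,0,0,0,0,0,-0.2,0,0,0,0,0,-0.25,0,0,0,0,0,-0.25,0,0,0,0,0,-0.25,0,0,0]
}}

```text
t: 17.35
tool_pos: [0.624, -0.2591, 0.2552]
tool_rot: [2.846, 1.324, 0.003]
contact_force: [0.1, 0.9, -0.6]
opening: 0.0642
grip_force: 0.0
```

```bash
python3 - <<'E'
from h import *
im,d=ctrl.get_image("side");cv2.imwrite("pics/s8.png",im)
P=cloud(cam("side"),d)
m=mask(im,(0,140,80),(12,255,255),(330,250,470,368))&(d>0);p=P[m];p=p[p[:,2]>.021]
print(len(p),p.mean(0).round(4),np.percentile(p[:,2],[1,3,50,98]).round(4),p[p[:,2]>.072].mean(0))
print(ctrl.get_obs()["contact_force"])
E
```

```text
444 [ 0.6227 -0.267   0.0653] [0.0298 0.0329 0.0675 0.0791] [ 0.62421994 -0.26046831  0.0777934 ]
[ 0.07135347 -0.16777878 -0.29618086]
```

View pics/s8.png

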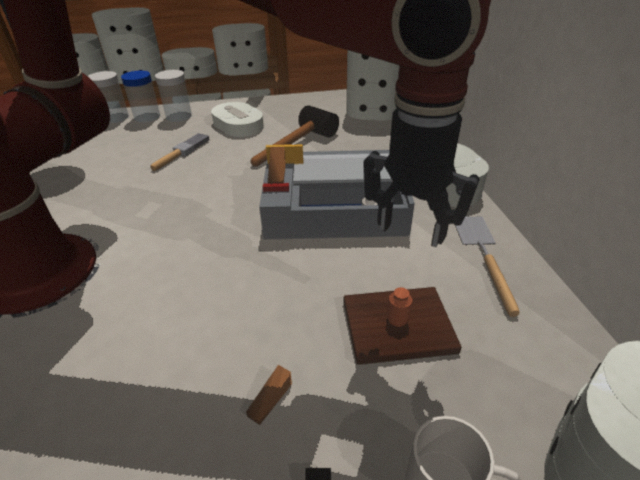

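The vase stands upright on the board at (400,308), the hatch is still propped at (280,165), and the robot is clear. I'll hand in.

```bash
python3 -c "
from station import ctrl
print(ctrl.finish_job())"
```

```text
the job is handed in; nothing more can be done
None
```

The job is handed in at about 17 s of the 54 s limit: the long wedge props the hatch open, and the terracotta vase stands upright on the dark board with the robot clear; no verdict came back.

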